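Close up the arched display riser and balance the small pot on its crown

TASK

Finish the product display: bring the loose wooden arched riser up end to end against the free end of the riser that is screwed to the counter, so that no gap is left and the two arches run on in one straight line. Then balance the smaller cream pot, lid up and level, on the crown of the arch, centred over the joint between the two risers, and let go. Do not disturb the larger pot, the timer or the bear.

Things in the scene. Friction and masses are not known exactly. Their poses are not given: they have to be found in the camera images.
- riser_fixed: Light wood display riser, fixed: 64 mm wide (x), 80 long (y), 60 high at the crown. Side faces flat and upright to 48 mm; the top is an arch of radius 50 mm, curved across x, straight along y. Origin: centre of its underside, z up. Free end: flat face at y = +40 mm, to the robot's left. At the other end a steel foot plate, 50 x 30 x 3 mm, with two screws.
- fixed_end (a point): Point on the crown of the fixed riser at its free end: x = 0, y = +40 mm, z = 60 mm in the fixed riser's frame, axes parallel to that frame. The joint between the two risers lies here.
- riser_loose: Loose riser of the same wood, shape and size as the fixed one (64 mm wide in x, 80 long in y, 60 high at the crown, flat sides and ends) but without foot plate; about 0.3 kg. Its two ends are alike. Origin: centre of its underside, z up. Butted home, its origin lies 80 mm along the fixed riser's +y from that one's origin.
- pot_small: The smaller of two round cream pots with screwed-on lids: 60 mm across, 38 mm high, flat base, about 0.07 kg. Origin: centre of its underside, z up out of the lid. Its centre of mass lies near mid-height; off the crown line it tilts about 2 degrees per mm, and far off it slides down.
- pot_large: Bystander: the larger cream pot, 68 mm across, 43 mm high. Origin: centre of its underside. Fixed bottles, 105 mm high and more, stand about it at the back of the counter, beyond x = 0.53 m (left of y = 0.12) and x = 0.60 m (right of it).
- timer: Bystander: white wind-up timer, 55 mm across, 35 mm high. Origin: centre of its underside.
- bear: Bystander: gilt bear figurine, 61 x 65 x 101 mm. Origin: centre of its underside.
Not all that is in view belongs to the job. Leave any red or turquoise look-alike of the riser_loose alone.

How it is judged:
By the outcome, as a careful person would: the job done as asked, in the order asked, and still so for the second after the job is handed in, with the robot touching nothing.
It also fails if it takes over 58 s, if anything falls off the work surface, if the arm or the gripper's body presses on something with over 40 N, if the wrist force passes 120 N, or if a joint passes its speed limit or range.

ROBOT

A 6-joint arm with a two-finger parallel gripper is mounted at the origin on a cart in front of the work surface, level with it; the furniture and walls round the work are solid. World frame = base frame: x ahead of the robot, y to its left, z up, the work surface at z = 0. Lengths are in m, angles in rad, forces in N, time in s.
With the tool pointing down it reaches from about 0.375 to 0.975 m from the base axis. Payload 3.8 kg.
Tool frame: the origin (TCP) lies where the fingers leave the gripper's body, on its centre line; the fingertips stand 73 mm ahead of it and the grasp point (between the pads) lies 54 mm ahead of it; z points along the fingers, y is the line along which they close (so a half turn about z gives the same grasp; the last joint's range is limited). The gripper opens to 85 mm and grips with 20 to 120 N. Pads are 22 mm wide; open, the fingers measure 114 mm over their backs; the gripper's body (76 mm by 85 mm) begins 54 mm behind the grasp point. The pads swing forward as they close: fully open they stand 13 mm farther back than shut.
Start: joints at [1.156, 0.264, 1.604, -0, 1.274, -0.037], TCP at [0.249, 0.627, 0.304] pointing down, gripper open.
Joint ranges: [-2.63, 2.63], [-0.94, 2.18], [0.31, 2.57], [-1.31, 4.45], [0, 2.66], [-2.55, 2.55]. Speed limits (rad/s): [2.57, 2.57, 3.14, 3.14, 3.14, 3.14].

INTERFACE

Orientations are given as a rotation vector (axis times angle).
In Python, from workcell import read_state, viewer, bot gives the robot as it stands.
- The arm moves only by the tool jog_arm, never from a script. Its argument "increments" is a list that holds one entry, the list of rows, each a list of 7 numbers: the shift along the tool's x, y, z in units of 30 mm (1.0 is 30 mm), then the turn, a rotation vector about the tool's x, y, z in units of 6 degrees (1.0 is 6 degrees), then the opening, from -1 (shut) to 1 (fully open). A call has exactly 5 rows; each row shifts and turns the commanded pose from where the row before left it, along the tool's axes as they then stand; what a row does not reach is not made up. A row lasts 1/12 s, in which the tool goes at most 41.7 mm and 7.16 degrees, less where a joint would pass 70% of its speed; a pose out of reach is approached as far as the arm can. A call is refused whole if a number of a shift passes 1 or a number of a turn 1, either way. A call with a gripper value outside its range is refused whole. The fingers move at their own pace and stop on an object; "force" is the grip in N (left out, the last holds). Time passes only in rows, so rows that do not move let the fingers close, or fill a call up. It gives the time, the measured TCP pose, the force, the opening and the grip force at its end, in the units of the state.
- read_state(): the state, without advancing time (a new reading comes with each control period).
- viewer.read_camera(name): name is "scene" or "top" or "wrist"; returns (picture, depth): 400x640x3 uint8, blue, green, red; 400x640 float32, m along the optical axis (not along the pixel's ray), 0 where there is no reading.
- viewer.camera_params(name): a dict with "fx", "fy", "cx", "cy" (pixels), "R" (3x3) and "t" (3): a world point X has camera coordinates R X + t; the wrist camera has in their place "hand_eye" (4x4, takes a point from camera to tool coordinates, whose origin is the TCP and whose axes are the flange's). Camera axes: x right, y down, z forward; pixel columns grow to the right and rows downward; lengths in m; the calibration is good to about 2 mm. A picture is of the moment at which its call begins: read the wrist's pose just before it. camera_params takes no time and is no camera call.
- bot.finish_job(): hands the job in; it is judged then, once.
The state is a dict: "time": time; "q": joint angles; "joint_vel": joint speeds; "joint_torque": joint torques, N m; "tool_pos": TCP position; "tcp_rot": TCP orientation; "wrist_force": force on the tool from outside, world axes, zero at the start; "torque": the same for the moment, N m; "width": opening from 0.0 (shut) to 1.0 (fully open); "grip_force": force on a finger pad.
Only numpy, scipy, OpenCV 4.12 (cv2) and the standard library are available. Lean on these libraries where they do the work, as an engineer would, in place of code of your own. Each camera call takes 0.05 s, during which the arm holds its last target. There are 200 camera calls.

## Working session

There is one attempt and no reset: what is moved stays moved. The work goes in short steps, Python scripts to look and compute and a tool call to move; the robot and the scene stay as the last step left them, time stands still between calls to the robot, and variables do not carry over. Pictures are saved under pics/ and viewed, at most 13 in all, crops included, and the job is handed in when it is done.

Besides the shell and the picture viewer there is one more tool, called as a command line: name --argument value ..., lists and objects as JSON in quotes. jog_arm: Moves the arm, as the interface text tells. Its arguments: {"type":"object","properties":{"increments":{"type":"array","items":{"type":"array","items":{"type":"array","items":{"type":"number"}}}},"force":{"type":"number"}},"required":["increments"]}

```bash
mkdir -p pics
cat > h.py <<'E'
import numpy as np, cv2
from scipy.spatial.transform import Rotation as Ro
from workcell import read_state, viewer, bot
def cloud(name):
    s=read_state(); im,d=viewer.read_camera(name); p=viewer.camera_params(name)
    v,u=np.indices(d.shape); c=np.stack([(u-p['cx'])/p['fx']*d,(v-p['cy'])/p['fy']*d,d],-1)
    if 'R' in p: X=(c-np.array(p['t']))@np.array(p['R'])
    else:
        H=np.array(p['hand_eye']); X=(c@H[:3,:3].T+H[:3,3])@Ro.from_rotvec(s['tcp_rot']).as_matrix().T+s['tool_pos']
    X[d==0]=np.nan
    return im,X
E
python3 - <<'E'
from h import *
for n in('scene','top'):
    im,X=cloud(n); cv2.imwrite(f'pics/{n}0.png',im); np.savez(f'{n}0.npz',im=im,X=X)
    print(n,{k:np.round(v,3).tolist() for k,v in viewer.camera_params(n).items()}, np.isnan(X[...,0]).mean())
print(read_state())
E
```

```text
scene {'fx': 515.314, 'fy': 515.314, 'cx': 318.966, 'cy': 197.352, 'R': [[-0.864, -0.504, 0.012], [-0.295, 0.487, -0.822], [0.408, -0.713, -0.57]], 't': [0.522, 0.169, 1.892]} 0.00380078125
top {'fx': 408.374, 'fy': 408.374, 'cx': 322.545, 'cy': 203.166, 'R': [[0.006, -1.0, 0.001], [-0.997, -0.006, -0.081], [0.081, -0.001, -0.997]], 't': [0.087, 0.529, 1.232]} 0.00401171875
{'time': 0.1, 'q': array([ 1.15606575e+00,  2.64658001e-01,  1.60526071e+00, -1.27688943e-06,
        1.27368563e+00, -3.68996494e-02]), 'joint_vel': array([-0.00112053, -0.00072954, -0.00441454, -0.00122128, -0.00178146,
        0.00017405]), 'joint_torque': array([ 1.59515334e-03, -5.16708577e+01, -3.68587697e+01, -5.43681870e-05,
        6.36857265e-03,  3.40360418e-05]), 'tool_pos': array([0.24880339, 0.62691373, 0.30268715]), 'tcp_rot': array([-5.89886284e-01, -3.08525634e+00,  3.07970424e-03]), 'wrist_force': array([ 0.27649917, -0.11347731, -0.1772901 ]), 'torque': array([-0.02425878, -0.01271525,  0.00944233]), 'grip_force': 0.0, 'width': 0.9974655948259578}
```

View pics/scene0.png

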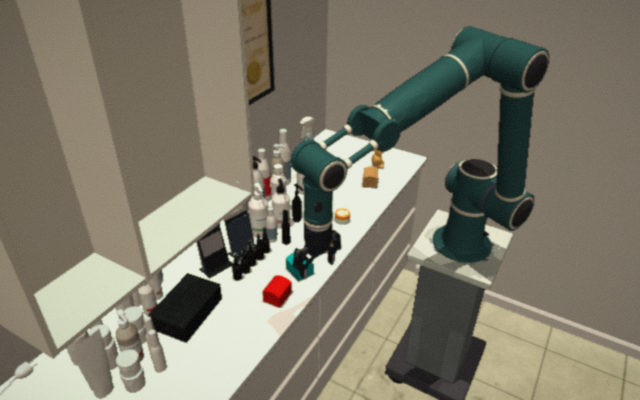

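View pics/top0.png

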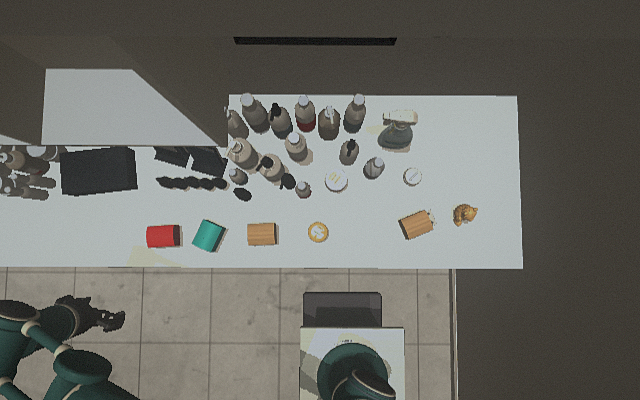

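Top view: wooden risers lie at (261,234) and at (417,223). The one at (417,223) has something steel-like at its right end, near (432,215). The round things are at (336,181), (413,177) and (318,232), and the bear is at (465,214). The red (163,236) and turquoise (208,235) look-alikes stay put. I'll enlarge to confirm which is which.

Run:
```python
from h import *
f=np.load('top0.npz'); im,X=f['im'],f['X']
cv2.imwrite('pics/crop1.png',cv2.resize(im[155:255,235:495],None,fx=3,fy=3,interpolation=cv2.INTER_CUBIC))
p=viewer.camera_params('top'); R=np.array(p['R']); t=np.array(p['t']); C=-R.T@t
def at(u,v,z):
    d=R.T@np.array([(u-p['cx'])/p['fx'],(v-p['cy'])/p['fy'],1]); return C+d*(z-C[2])/d[2]
for n,u,v,r in(('loose',261,234,24),('fixed',417,223,28),('timer',318,232,15),('potL',336,181,16),('potS',413,177,14),('bear',465,214,16)):
    P=X[v-r:v+r,u-r:u+r].reshape(-1,3); P=P[P[:,2]>0.015]
    zt=np.percentile(P[:,2],95); hi=P[P[:,2]>zt-0.012]
    rc=cv2.minAreaRect((hi[:,:2]*1000).astype(np.float32))
    print(n,len(P),'ztop',zt.round(4),'mean',hi.mean(0).round(4),'rect',np.round(rc[0],1),np.round(rc[1],1),round(rc[2],1))
tab=X[245:260,300:400].reshape(-1,3);print('table z',np.nanmean(tab[:,2]))
```

```text
loose 616 ztop 0.0612 mean [0.4328 0.2736 0.0563] rect [433.2 273.7] [63.2 80.5] 3.2
fixed 633 ztop 0.0618 mean [ 0.4642 -0.1894  0.0565] rect [ 464.5 -190.7] [63.2 80.8] 23.1
timer 309 ztop 0.0415 mean [0.4403 0.1053 0.0373] rect [440.1 105.1] [54.4 57.5] 0.4
potL 411 ztop 0.0457 mean [0.5989 0.0512 0.042 ] rect [599.5  51.5] [65.  63.8] 1.2
potS 245 ztop 0.0338 mean [ 0.6132 -0.1859  0.0284] rect [ 612.9 -186.8] [49.  49.9] 62.7
bear 327 ztop 0.096 mean [ 0.499  -0.336   0.0913] rect [ 499.7 -335.3] [34.6 32.5] 73.8
table z -0.0005407355057402587
```

View pics/crop1.png

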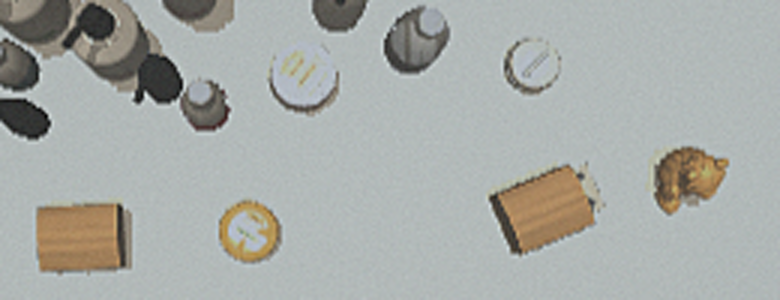

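Identification: (318,232) has an ochre rim, is about 57 mm across and 40 high, so it's the small pot. (336,181) at about 65 mm is the large pot. (413,177) is 50 mm across, 34 high with a dial bar, so it's the timer. The riser at (417,223) has the foot plate at its right end, so it's the fixed one. The plain wooden one at (261,234) is the loose riser.

Next I'll move above the loose riser.

jog_arm --increments '[[[-0.67,-0.58,0.11,0,0,0,1],[-0.67,-0.58,0.11,0,0,0,1],[-0.67,-0.58,0.11,0,0,0,1],[-0.67,-0.58,0.11,0,0,0,1],[-0.67,-0.58,0.11,0,0,0,1]]]'

```text
time: 0.52
tool_pos: [0.3104, 0.5081, 0.2865]
tcp_rot: [-0.589, -3.085, 0.002]
wrist_force: [-0.5, 0.2, 0.6]
width: 1.0
grip_force: 0.0
```

jog_arm --increments '[[[-0.67,-0.58,0.11,0,0,0,1],[-0.67,-0.58,0.11,0,0,0,1],[-0.67,-0.58,0.11,0,0,0,1],[-0.67,-0.58,0.11,0,0,0,1],[-0.67,-0.58,0.11,0,0,0,1]]]'

```text
time: 0.93
tool_pos: [0.3718, 0.3901, 0.2702]
tcp_rot: [-0.59, -3.085, 0.001]
wrist_force: [0.7, 0.5, -0.8]
width: 1.0
grip_force: 0.0
```

jog_arm --increments '[[[-0.67,-0.58,0.11,0,0,0,1],[-0.67,-0.58,0.11,0,0,0,1],[-0.67,-0.58,0.11,0,0,0,1],[-0.67,-0.58,0.11,0,0,0,1],[-0.67,-0.58,0.11,0,0,0,1]]]'

```text
time: 1.35
tool_pos: [0.433, 0.2722, 0.2538]
tcp_rot: [-0.59, -3.085, 0.001]
wrist_force: [0.5, -0.1, 0.1]
width: 0.999
grip_force: 0.0
```

jog_arm --increments '[[[0,0,0,0,0,1,1],[0,0,0,0,0,1,1],[0,0,0,0,0,1,1],[0,0,0,0,0,1,1],[0,0,0,0,0,1,1]]]'

```text
time: 1.77
tool_pos: [0.4327, 0.2732, 0.2539]
tcp_rot: [-1.376, -2.824, 0.001]
wrist_force: [0.8, -0.1, 0.3]
width: 1.001
grip_force: 0.0
```

jog_arm --increments '[[[0,0,0,0,0,1,1],[0,0,0,0,0,1,1],[0,0,0,0,0,1,1],[0,0,0,0,0,1,1],[0,0,0,0,0,1,1]]]'

```text
time: 2.18
tool_pos: [0.4326, 0.2734, 0.2538]
tcp_rot: [-2.06, -2.372, 0.002]
wrist_force: [0.7, -0.5, 0.5]
width: 0.997
grip_force: 0.0
```

```bash
cat >> h.py <<'E'
from scipy.optimize import least_squares
def riser(im,X,cx,cy,yaw0,rad=0.065,zmin=0.049):
    """arch fit (axis parallel y', R=50mm) -> centre xy, yaw deg, z of crown"""
    hsv=cv2.cvtColor(im,cv2.COLOR_BGR2HSV)
    m=(np.hypot(X[...,0]-cx,X[...,1]-cy)<rad)&(X[...,2]>zmin)&(X[...,2]<0.07)&(hsv[...,1]>50)&(hsv[...,0]<30)
    P=X[m]
    def lat(p): return (P[:,0]-cx)*np.cos(p[0])+(P[:,1]-cy)*np.sin(p[0])-p[1]
    f=lambda p:(np.hypot(lat(p),P[:,2]-p[2])-0.05)
    r=least_squares(f,[np.radians(yaw0),0,0.01],loss='soft_l1',f_scale=0.001,x_scale=[.1,.01,.01]); p=r.x
    lo=-(P[:,0]-cx)*np.sin(p[0])+(P[:,1]-cy)*np.cos(p[0])
    e=np.percentile(lo,[0.7,99.3]); ex=np.percentile(lat(p),[0.7,99.3]); l=e.mean()
    c=np.array([cx+p[1]*np.cos(p[0])-l*np.sin(p[0]),cy+p[1]*np.sin(p[0])+l*np.cos(p[0])])
    print('riser n',len(P),'c',c.round(4),'yaw',np.degrees(p[0]).round(2),'zc',(p[2]+.05).round(4),'len',np.ptp(e).round(4),'lat',ex.round(4),'rms',f(p).std().round(4))
    return c,np.degrees(p[0])
def tool():
    s=read_state(); R=Ro.from_rotvec(s['tcp_rot']).as_matrix(); print('tcp',s['tool_pos'].round(4),'ty ang',np.degrees(np.arctan2(R[1,1],R[0,1])).round(2),'tz',R[:,2].round(3),'F',s['wrist_force'].round(1),'w',round(s['width'],3),'g',round(s['grip_force'],1),'t',round(s['time'],2)); return s,R
def go(x,y,z,ang):
    """units to a target TCP; ang: world angle of tool y, shift expressed in present tool axes; also in axes after the turn"""
    s,R=tool(); d=np.array([x,y,z])-s['tool_pos']; a=np.degrees(np.arctan2(R[1,1],R[0,1]))
    u=-(((ang-a)+90)%180-90)
    R2=R@Ro.from_euler('z',u,degrees=True).as_matrix()
    print('turn first then shift units',(R2.T@d/0.03).round(3),'| shift first',(R.T@d/0.03).round(3),'turn units',round(u/6,3))
E
python3 - <<'E'
from h import *
im,X=cloud('wrist'); cv2.imwrite('pics/w1.png',im); np.savez('w1.npz',im=im,X=X)
print(np.round(viewer.camera_params('wrist')['hand_eye'],3).tolist())
c,y=riser(im,X,.433,.274,3)
f=np.load('top0.npz')
riser(f['im'],f['X'],.433,.274,3); riser(f['im'],f['X'],.4645,-.1905,23)
go(c[0],c[1],0.17,y)
E
```

```text
[[0.001, -0.952, -0.306, 0.078], [1.0, 0.001, 0.001, -0.001], [-0.0, -0.306, 0.952, -0.072], [0.0, 0.0, 0.0, 1.0]]
riser n 7077 c [0.4328 0.2753] yaw 3.52 zc 0.0614 len 0.0789 lat [-0.0314  0.0313] rms 0.001
riser n 533 c [0.4331 0.2736] yaw 3.63 zc 0.0595 len 0.0786 lat [-0.0299  0.0308] rms 0.002
riser n 531 c [ 0.4642 -0.1909] yaw 22.65 zc 0.0597 len 0.0788 lat [-0.0298  0.0309] rms 0.0021
tcp [0.4326 0.2734 0.2539] ty ang 7.8 tz [-0.001 -0.001 -1.   ] F [ 0.1 -0.3 -0.4] w 1.002 g 0.0 t 2.23
turn first then shift units [0.066 0.013 2.795] | shift first [0.065 0.017 2.795] turn units 0.713
```

View pics/w1.png

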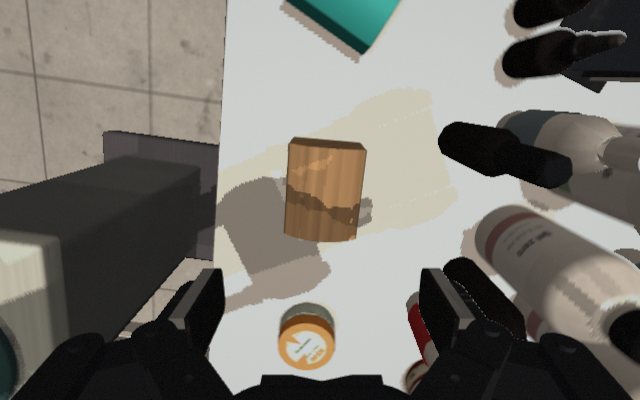

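The wrist view shows the loose riser at (325,195), clear of its neighbours. The small pot, with its ochre-and-cream lid, is at (306,338). I'll descend and grip.

jog_arm --increments '[[[0.03,0.01,0,0,0,0.71,1],[0.04,0,0.9,0,0,0,1],[0,0,0.9,0,0,0,1],[0,0,0.9,0,0,0,1],[0,0,0.9,0,0,0,1]]]'

```text
time: 2.65
tool_pos: [0.4329, 0.2756, 0.1453]
tcp_rot: [2.138, 2.302, 0.001]
wrist_force: [0.5, 0.0, 0.2]
width: 1.001
grip_force: 0.0
```

jog_arm --increments '[[[0,0,0.9,0,0,0,1],[0,0,0.7,0,0,0,1],[0,0,0.5,0,0,0,1],[0,0,0,0,0,0,1],[0,0,0,0,0,0,-1]]]' --force 40

```text
time: 3.07
tool_pos: [0.4321, 0.2752, 0.0823]
tcp_rot: [-2.138, -2.3, 0.005]
wrist_force: [-0.1, 1.0, 1.3]
width: 0.886
grip_force: 0.0
```

jog_arm --increments '[[[0,0,0,0,0,0,-1],[0,0,0,0,0,0,-1],[0,0,0,0,0,0,-1],[0,0,0,0,0,0,-1],[0,0,0,0,0,0,-1]]]'

```text
time: 3.48
tool_pos: [0.4336, 0.2761, 0.0844]
tcp_rot: [2.14, 2.299, 0.003]
wrist_force: [-0.2, -0.5, 1.8]
width: 0.745
grip_force: 48.3
```

Run:
```python
from h import *
tool()
```

```text
tcp [0.4336 0.2761 0.0844] ty ang 4.11 tz [ 0.002  0.001 -1.   ] F [-0.2 -0.5  1.8] w 0.745 g 48.3 t 3.48
```

jog_arm --increments '[[[0,0,-0.5,0,0,0,-1],[0,0,-0.9,0,0,0,-1],[0,0,-0.9,0,0,0,-1],[0,0,-0.9,0,0,0,-1],[0,0,-0.9,0,0,0,-1]]]'

```text
time: 3.9
tool_pos: [0.4324, 0.2754, 0.2071]
tcp_rot: [-2.14, -2.299, 0.002]
wrist_force: [1.0, 0.7, -3.7]
width: 0.743
grip_force: 47.7
```

jog_arm --increments '[[[-0.5,0.04,-0.5,0,0,0,-1],[-0.95,0.04,-0.5,0,0,0,-1],[-0.95,0.04,-0.5,0,0,0,-1],[-0.95,0.04,-0.5,0,0,0,-1],[-0.95,0.04,-0.5,0,0,0,-1]]]'

```text
time: 4.32
tool_pos: [0.4475, 0.1462, 0.2817]
tcp_rot: [-2.139, -2.3, 0.001]
wrist_force: [0.6, -0.1, -4.0]
width: 0.743
grip_force: 47.7
```

jog_arm --increments '[[[-0.95,0.04,-0.1,0,0,0,-1],[-0.95,0.04,0,0,0,0,-1],[-0.95,0.04,0,0,0,0,-1],[-0.95,0.04,0,0,0,0,-1],[-0.95,0.04,0,0,0,0,-1]]]'

```text
time: 4.73
tool_pos: [0.4637, 0.0044, 0.2841]
tcp_rot: [-2.14, -2.299, 0.0]
wrist_force: [0.5, 0.8, -3.6]
width: 0.742
grip_force: 47.9
```

jog_arm --increments '[[[-0.95,0.04,0,0,0,0,-1],[-0.95,0.04,0,0,0,0,-1],[-0.95,0.04,0,0,0,0,-1],[-0.95,0.04,0,0,0,0,-1],[-0.95,0.04,0,0,0,0,-1]]]'

```text
time: 5.15
tool_pos: [0.4799, -0.1372, 0.2839]
tcp_rot: [-2.14, -2.299, 0.0]
wrist_force: [0.1, 0.8, -2.5]
width: 0.742
grip_force: 47.9
```

jog_arm --increments '[[[-0.95,0.04,0,0,0,0,-1],[-0.95,0.04,0,0,0,-0.78,-1],[-0.95,0.04,0,0,0,-0.78,-1],[-0.7,0.04,0,0,0,-0.78,-1],[-0.3,0.04,0,0,0,-0.78,-1]]]'

```text
time: 5.57
tool_pos: [0.5023, -0.2517, 0.2839]
tcp_rot: [1.736, 2.618, -0.002]
wrist_force: [-0.4, -0.1, -2.6]
width: 0.747
grip_force: 47.8
```

jog_arm --increments '[[[0,0,0,0,0,0,-1],[0,0,0,0,0,0,-1],[0,0,0,0,0,0,-1],[0,0,0,0,0,0,-1],[0,0,0,0,0,0,-1]]]'

```text
time: 5.98
tool_pos: [0.5023, -0.2479, 0.2843]
tcp_rot: [-1.738, -2.617, -0.0]
wrist_force: [-0.7, -0.8, -3.6]
width: 0.738
grip_force: 47.8
```

Run:
```python
from h import *
tool()
im,X=cloud('wrist'); cv2.imwrite('pics/w2.png',im); np.savez('w2.npz',im=im,X=X)
riser(im,X,.464,-.191,23)
```

```text
tcp [ 0.5023 -0.2479  0.2843] ty ang 22.83 tz [-0.  0. -1.] F [-0.7 -0.8 -3.6] w 0.738 g 47.8 t 5.98
riser n 7065 c [ 0.4633 -0.1902] yaw 22.83 zc 0.0615 len 0.0782 lat [-0.0314  0.0314] rms 0.0007
```

View pics/w2.png

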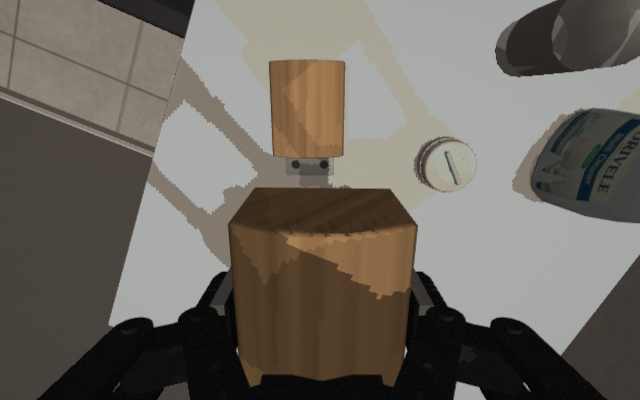

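The view confirms the fixed riser at (308,108) with its foot plate and screws at (310,165), and the timer with its dial bar at (447,165). The held riser sits straight in the gripper.

Run:
```python
from h import *
go(.4292,-.1091,.0835,22.83)
```

```text
tcp [ 0.5024 -0.248   0.2844] ty ang 22.84 tz [-0.  0. -1.] F [-0.3 -0.7 -3.2] w 0.739 g 47.8 t 6.03
turn first then shift units [ 5.214 -0.451  6.699] | shift first [ 5.214 -0.45   6.699] turn units 0.001
```

jog_arm --increments '[[[0.6,-0.05,0,0,0,0,-1],[0.9,-0.1,0,0,0,0,-1],[0.9,-0.1,0,0,0,0,-1],[0.9,-0.1,0,0,0,0,-1],[0.9,-0.1,0,0,0,0,-1]]]'

```text
time: 6.45
tool_pos: [0.4404, -0.1366, 0.2844]
tcp_rot: [1.739, 2.617, 0.0]
wrist_force: [0.1, 0.0, -3.0]
width: 0.741
grip_force: 47.7
```

jog_arm --increments '[[[0.7,0,0,0,0,0,-1],[0.31,0,0.3,0,0,0,-1],[0,0,0.9,0,0,0,-1],[0,0,0.9,0,0,0,-1],[0,0,0.9,0,0,0,-1]]]'

```text
time: 6.87
tool_pos: [0.4299, -0.1098, 0.194]
tcp_rot: [1.735, 2.615, 0.001]
wrist_force: [-0.4, -0.0, -4.2]
width: 0.742
grip_force: 47.9
```

jog_arm --increments '[[[0,0,0.9,0,0,0,-1],[0,0,0.9,0,0,0,-1],[0,0,0.6,0,0,0,-1],[0,0,0.4,0,0,0,-1],[0,0,0,0,0,0,-1]]]'

```text
time: 7.28
tool_pos: [0.4271, -0.1093, 0.1072]
tcp_rot: [-1.735, -2.612, 0.003]
wrist_force: [-0.4, 0.3, -3.6]
width: 0.743
grip_force: 47.6
```

jog_arm --increments '[[[0,0,0,0,0,0,-1],[0,0,0,0,0,0,-1],[0,0,0,0,0,0,-1],[0,0,0,0,0,0,-1],[0,0,0,0,0,0,-1]]]'

```text
time: 7.7
tool_pos: [0.4303, -0.1104, 0.1114]
tcp_rot: [1.737, 2.615, 0.001]
wrist_force: [0.0, 0.2, -3.3]
width: 0.74
grip_force: 47.6
```

Run:
```python
from h import *
go(.4292,-.1091,.0825,22.83)
```

```text
tcp [ 0.4303 -0.1104  0.1114] ty ang 22.82 tz [ 0.002 -0.001 -1.   ] F [ 0.   0.2 -3.3] w 0.74 g 47.6 t 7.7
turn first then shift units [ 0.054 -0.019  0.965] | shift first [ 0.054 -0.019  0.965] turn units -0.002
```

jog_arm --increments '[[[0.05,-0.02,0.3,0,0,0,-1],[0,0,0.3,0,0,0,-1],[0,0,0.25,0,0,0,-1],[0,0,0.08,0,0,0,-1],[0,0,0,0,0,0,-1]]]'

```text
time: 8.12
tool_pos: [0.428, -0.1089, 0.0836]
tcp_rot: [-1.738, -2.614, 0.001]
wrist_force: [-9.9, 2.2, 21.4]
width: 0.745
grip_force: 51.4
```

jog_arm --increments '[[[0,0,0,0,0,0,-1],[0,0,0,0,0,0,-1],[0,0,0,0,0,0,-1],[0,0,0,0,0,0,-1],[0,0,0,0,0,0,-1]]]'

```text
time: 8.53
tool_pos: [0.428, -0.1089, 0.0836]
tcp_rot: [-1.738, -2.614, 0.001]
wrist_force: [-9.2, 1.4, 20.3]
width: 0.747
grip_force: 51.3
```

Run:
```python
from h import *
go(.4323,-.1165,.0825,22.83)
im,X=cloud('top')
riser(im,X,.464,-.191,23,rad=.038)
```

```text
tcp [ 0.428  -0.1089  0.0836] ty ang 22.77 tz [-0.002  0.001 -1.   ] F [-9.2  1.4 20.3] w 0.747 g 51.3 t 8.53
turn first then shift units [-0.291  0.034  0.037] | shift first [-0.291  0.035  0.037] turn units -0.01
riser n 94 c [ 0.4665 -0.2024] yaw 12.7 zc 0.0609 len 0.0477 lat [0.     0.0321] rms 0.0024
```

jog_arm --increments '[[[0,0,-0.03,0,0,0,-1],[-0.04,0,0,0,0,0,-1],[-0.04,0,0,0,0,0,-1],[-0.04,0,0,0,0,0,-1],[-0.04,0,0,0,0,0,-1]]]'

```text
time: 9.0
tool_pos: [0.4295, -0.1117, 0.0837]
tcp_rot: [-1.737, -2.612, -0.003]
wrist_force: [-5.6, 10.0, 14.8]
width: 0.741
grip_force: 50.4
```

jog_arm --increments '[[[-0.03,0,0,0,0,0,-1],[-0.02,0,0,0,0,0,-1],[0,0,0,0,0,0,-1],[0,0,0,0,0,0,-1],[0,0,0,0,0,0,-1]]]'

```text
time: 9.42
tool_pos: [0.4304, -0.1134, 0.0837]
tcp_rot: [-1.738, -2.613, -0.002]
wrist_force: [-4.9, 8.8, 12.5]
width: 0.743
grip_force: 50.2
```

Run:
```python
from h import *
go(.4323,-.1165,.0825,22.83)
```

```text
tcp [ 0.4304 -0.1134  0.0837] ty ang 22.76 tz [-0.002  0.003 -1.   ] F [-4.9  8.8 12.5] w 0.743 g 50.2 t 9.42
turn first then shift units [-0.12   0.019  0.039] | shift first [-0.12   0.019  0.039] turn units -0.012
```

jog_arm --increments '[[[-0.03,0.01,-0.02,0,0,0,-1],[-0.03,0.01,0,0,0,0,-1],[-0.03,0,0,0,0,0,-1],[-0.03,0,0,0,0,0,-1],[0,0,0,0,0,0,-1]]]'

```text
time: 9.83
tool_pos: [0.4318, -0.116, 0.0837]
tcp_rot: [-1.736, -2.612, -0.003]
wrist_force: [-4.1, 13.1, 10.8]
width: 0.743
grip_force: 49.7
```

Run:
```python
from h import *
go(.4323,-.1165,.0825,22.83)
```

```text
tcp [ 0.4318 -0.116   0.0837] ty ang 22.77 tz [-0.003  0.004 -1.   ] F [-4.1 13.1 10.8] w 0.743 g 49.7 t 9.83
turn first then shift units [-0.023  0.007  0.04 ] | shift first [-0.023  0.007  0.04 ] turn units -0.009
```

jog_arm --increments '[[[-0.03,0,0,0,0,0,-1],[-0.03,0,0,0,0,0,-1],[0,0,0,0,0,0,-1],[0,0,0,0,0,0,-1],[0,0,0,0,0,0,-1]]]'

```text
time: 10.25
tool_pos: [0.4319, -0.1163, 0.0837]
tcp_rot: [-1.736, -2.609, -0.005]
wrist_force: [-5.5, 19.4, 14.8]
width: 0.74
grip_force: 49.7
```

jog_arm --increments '[[[-0.03,0,0,0,0,0,-1],[-0.02,0,0,0,0,0,-1],[0,0,0,0,0,0,-1],[0,0,0,0,0,0,-1],[0,0,0,0,0,0,-1]]]'

```text
time: 10.67
tool_pos: [0.4319, -0.1165, 0.0836]
tcp_rot: [-1.735, -2.608, -0.006]
wrist_force: [-7.2, 23.6, 18.5]
width: 0.743
grip_force: 50.0
```

Run:
```python
from h import *
go(.4323,-.1165,.0825,22.83)
```

```text
tcp [ 0.4319 -0.1165  0.0836] ty ang 22.74 tz [-0.006  0.009 -1.   ] F [-7.2 23.6 18.5] w 0.743 g 50.0 t 10.67
turn first then shift units [-0.004  0.012  0.038] | shift first [-0.004  0.012  0.038] turn units -0.015
```

jog_arm --increments '[[[0,0,0,0,0,0,0],[0,0,0,0,0,0,1],[0,0,0,0,0,0,1],[0,0,0,0,0,0,1],[0.08,0,0,0,0,0,1]]]'

```text
time: 11.08
tool_pos: [0.4336, -0.1193, 0.0839]
tcp_rot: [1.738, 2.616, -0.0]
wrist_force: [0.3, -0.2, 0.7]
width: 0.999
grip_force: 0.0
```

jog_arm --increments '[[[0,0,-0.3,0,0,0,1],[0,0,-0.7,0,0,0,1],[0,0,-0.9,0,0,0,1],[0,0,-0.9,0,0,0,1],[0,0,-0.9,0,0,0,1]]]'

```text
time: 11.5
tool_pos: [0.4328, -0.1189, 0.1965]
tcp_rot: [-1.739, -2.616, 0.0]
wrist_force: [1.0, 0.4, -1.0]
width: 0.999
grip_force: 0.0
```

jog_arm --increments '[[[-0.6,0,-0.9,0,0,0,1],[-0.7,0,-0.8,0,0,0,1],[0,0,-0.5,0,0,0,1],[0,0,0,0,0,0,1],[0,0,0,0,0,0,1]]]'

```text
time: 11.92
tool_pos: [0.4486, -0.1551, 0.2622]
tcp_rot: [1.738, 2.614, 0.001]
wrist_force: [-0.8, -0.0, -0.0]
width: 0.997
grip_force: 0.0
```

Run:
```python
from h import *
tool()
im,X=cloud('wrist'); cv2.imwrite('pics/w3.png',im); np.savez('w3.npz',im=im,X=X)
t=np.radians(22.8)
ax=np.array([-np.sin(t),np.cos(t)])
F=np.array([.4633,-.1902])
riser(im,X,*F,23,rad=.036)
riser(im,X,*(F+.08*ax),23,rad=.036)
riser(im,X,*(F+.04*ax),23,rad=.1)
```

```text
tcp [ 0.4486 -0.1551  0.2622] ty ang 22.76 tz [ 0.002 -0.001 -1.   ] F [-0.8 -0.  -0. ] w 0.997 g 0.0 t 11.92
riser n 4480 c [ 0.4634 -0.19  ] yaw 22.93 zc 0.0615 len 0.0685 lat [-0.0312  0.0307] rms 0.0006
riser n 5801 c [ 0.4307 -0.117 ] yaw 22.87 zc 0.0615 len 0.0685 lat [-0.0308  0.0309] rms 0.0006
riser n 13320 c [ 0.4469 -0.153 ] yaw 23.82 zc 0.0615 len 0.1568 lat [-0.0315  0.0312] rms 0.0006
```

View pics/w3.png

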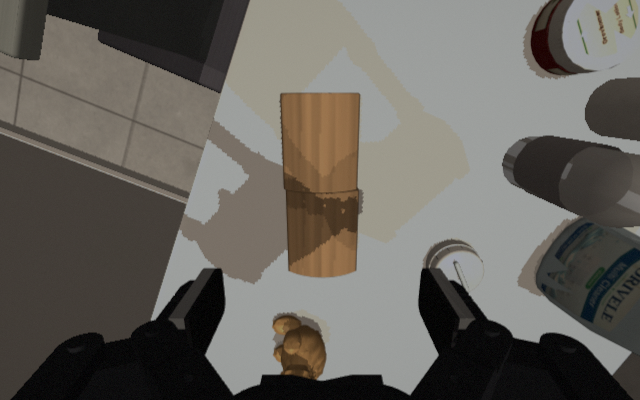

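There's a small lateral step at the joint, near (285,189): the loose riser sits about 1.6 mm too far toward -x'. I'll regrip it and nudge it across.

jog_arm --increments '[[[0.7,0,0.5,0,0,0,1],[0.65,0,0.8,0,0,0,1],[0,0,0.9,0,0,0,1],[0,0,0.9,0,0,0,1],[0,0,0.9,0,0,0,1]]]'

```text
time: 12.38
tool_pos: [0.4306, -0.116, 0.1382]
tcp_rot: [-1.735, -2.616, 0.001]
wrist_force: [0.7, 1.0, 0.2]
width: 1.001
grip_force: 0.0
```

jog_arm --increments '[[[0,0,0.8,0,0,0,1],[0,0,0.6,0,0,0,1],[0,0,0.4,0,0,0,1],[0,0,0,0,0,0,1],[0,0,0,0,0,0,1]]]'

```text
time: 12.8
tool_pos: [0.4303, -0.1163, 0.085]
tcp_rot: [-1.735, -2.613, 0.002]
wrist_force: [-0.2, -0.7, -0.1]
width: 0.999
grip_force: 0.0
```

Run:
```python
from h import *
go(.4307,-.117,.0842,22.87)
go(.4323,-.1165,.0842,22.87)
```

```text
tcp [ 0.4303 -0.1163  0.085 ] ty ang 22.84 tz [-0.005  0.002 -1.   ] F [-0.2 -0.7 -0.1] w 0.999 g 0.0 t 12.8
turn first then shift units [-0.025  0.003  0.027] | shift first [-0.025  0.003  0.027] turn units -0.005
tcp [ 0.4303 -0.1163  0.085 ] ty ang 22.84 tz [-0.005  0.002 -1.   ] F [-0.2 -0.7 -0.1] w 0.999 g 0.0 t 12.8
turn first then shift units [-0.031  0.058  0.027] | shift first [-0.031  0.058  0.027] turn units -0.005
```

jog_arm --increments '[[[0,0,0,0,0,0,-1],[0,0,0,0,0,0,-1],[0,0,0,0,0,0,-1],[0,0,0,0,0,0,-1],[0,0,0,0,0,0,-1]]]'

```text
time: 13.22
tool_pos: [0.4329, -0.1173, 0.0879]
tcp_rot: [1.738, 2.616, 0.001]
wrist_force: [-2.0, 1.5, 5.0]
width: 0.74
grip_force: 47.6
```

jog_arm --increments '[[[0,0.03,0,0,0,0,-1],[0,0.025,0,0,0,0,-1],[-0.03,0,0,0,0,0,-1],[-0.03,0,0,0,0,0,-1],[0,0,0,0,0,0,-1]]]'

```text
time: 13.63
tool_pos: [0.4334, -0.1175, 0.088]
tcp_rot: [-1.737, -2.613, 0.0]
wrist_force: [-9.6, 5.7, 16.5]
width: 0.743
grip_force: 49.2
```

Run:
```python
from h import *
go(.4323,-.1165,.0842,22.87)
```

```text
tcp [ 0.4334 -0.1175  0.088 ] ty ang 22.78 tz [-0.004  0.002 -1.   ] F [-9.6  5.7 16.5] w 0.743 g 49.2 t 13.63
turn first then shift units [ 0.044 -0.021  0.126] | shift first [ 0.044 -0.021  0.126] turn units -0.015
```

jog_arm --increments '[[[0,0,-0.05,0,0,0,-1],[0,0,0,0,0,0,-1],[0,0,0,0,0,0,-1],[0,0,0,0,0,0,-1],[0,0,0,0,0,0,-1]]]'

```text
time: 14.05
tool_pos: [0.4334, -0.1174, 0.088]
tcp_rot: [-1.737, -2.613, 0.0]
wrist_force: [-4.1, 4.3, 2.8]
width: 0.742
grip_force: 47.3
```

Run:
```python
from h import *
go(.4323,-.1165,.0842,22.87)
```

```text
tcp [ 0.4334 -0.1174  0.088 ] ty ang 22.77 tz [-0.003  0.002 -1.   ] F [-4.1  4.3  2.8] w 0.742 g 47.3 t 14.05
turn first then shift units [ 0.042 -0.021  0.126] | shift first [ 0.042 -0.021  0.126] turn units -0.016
```

jog_arm --increments '[[[-0.03,0,0,0,0,0,-1],[-0.03,0,0,0,0,0,-1],[-0.03,0,0,0,0,0,-1],[0,0,0,0,0,0,-1],[0,0,0,0,0,0,-1]]]'

```text
time: 14.47
tool_pos: [0.4335, -0.1177, 0.088]
tcp_rot: [-1.736, -2.609, -0.003]
wrist_force: [-7.2, 15.7, 9.1]
width: 0.741
grip_force: 48.3
```

jog_arm --increments '[[[0,0,0,0,0,0,0.2],[0,0,0,0,0,0,1],[0,0,0,0,0,0,1],[0,0,0,0,0,0,1],[0.08,0,0,0,0,0,1]]]'

```text
time: 14.88
tool_pos: [0.4358, -0.1193, 0.089]
tcp_rot: [1.737, 2.615, 0.0]
wrist_force: [0.1, -0.0, 0.5]
width: 0.999
grip_force: 0.0
```

jog_arm --increments '[[[0,0,-0.3,0,0,0,1],[0,0,-0.7,0,0,0,1],[0,0,-0.9,0,0,0,1],[0,0,-0.9,0,0,0,1],[0,0,-0.9,0,0,0,1]]]'

```text
time: 15.3
tool_pos: [0.4347, -0.1187, 0.2012]
tcp_rot: [1.738, 2.616, -0.0]
wrist_force: [0.5, 0.3, 0.4]
width: 0.997
grip_force: 0.0
```

jog_arm --increments '[[[-0.6,0,-0.9,0,0,0,1],[-0.7,0,-0.8,0,0,0,1],[0,0,-0.5,0,0,0,1],[0,0,0,0,0,0,1],[0,0,0,0,0,0,1]]]'

```text
time: 15.72
tool_pos: [0.4504, -0.155, 0.2669]
tcp_rot: [1.738, 2.614, 0.001]
wrist_force: [-0.4, 0.1, -0.8]
width: 1.0
grip_force: 0.0
```

```bash
cat >> h.py <<'E'
def pair(name,im,X):
    t=np.radians(22.9); ax=np.array([-np.sin(t),np.cos(t)]); n=np.array([np.cos(t),np.sin(t)]); F=np.array([.4633,-.1902])
    a,_=riser(im,X,*F,23,rad=.036); b,_=riser(im,X,*(F+.08*ax),23,rad=.036)
    print(name,'lateral loose-fixed mm',((b-a)@n*1000).round(2))
    # brightness profile along the crown for gap
E
python3 - <<'E'
from h import *
tool()
im,X=cloud('wrist'); np.savez('w4.npz',im=im,X=X); pair('wrist',im,X)
cv2.imwrite('pics/w4.png',cv2.resize(im[80:290,240:410],None,fx=2.8,fy=2.8,interpolation=cv2.INTER_CUBIC))
E
```

```text
tcp [ 0.4504 -0.155   0.2669] ty ang 22.78 tz [ 0.003 -0.001 -1.   ] F [-0.4  0.1 -0.8] w 1.0 g 0.0 t 15.72
riser n 4373 c [ 0.4634 -0.19  ] yaw 22.68 zc 0.0614 len 0.0686 lat [-0.0311  0.0307] rms 0.0006
riser n 5640 c [ 0.4318 -0.1165] yaw 22.57 zc 0.0615 len 0.0686 lat [-0.031   0.0308] rms 0.0006
wrist lateral loose-fixed mm -0.47
```

View pics/w4.png

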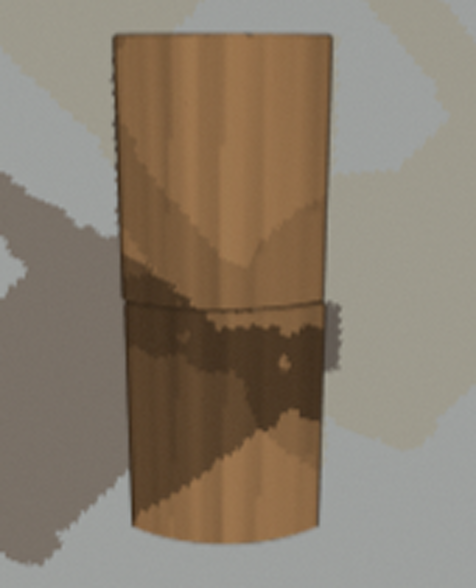

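Nearly flush now: the lateral offset is about 0.5 mm and only a hairline shows at the joint (crop row ≈302). I'll push the far end with closed fingers to close it up squarely.

jog_arm --increments '[[[0.76,0,0,0,0,0,-1],[0.8,0,0.3,0,0,0,-1],[0.8,0,0.7,0,0,0,-1],[0.8,0,0.7,0,0,0,-1],[0.6,0,0.7,0,0,0,-1]]]'

```text
time: 16.18
tool_pos: [0.4037, -0.0487, 0.1909]
tcp_rot: [-1.736, -2.615, 0.001]
wrist_force: [0.2, 0.5, -0.2]
width: 0.305
grip_force: 0.0
```

jog_arm --increments '[[[0,0,0.7,0,0,0,-1],[0,0,0.7,0,0,0,-1],[0,0,0.6,0,0,0,-1],[0,0,0.6,0,0,0,-1],[0,0,0.5,0,0,0,-1]]]'

```text
time: 16.6
tool_pos: [0.4035, -0.0496, 0.0974]
tcp_rot: [-1.734, -2.614, 0.003]
wrist_force: [-0.5, 0.1, -0.5]
width: 0.002
grip_force: 0.0
```

jog_arm --increments '[[[-0.1,0,0,0,0,0,-1],[-0.1,0,0,0,0,0,-1],[-0.1,0,0,0,0,0,-1],[0,0,0,0,0,0,-1],[0,0,0,0,0,0,-1]]]'

```text
time: 17.02
tool_pos: [0.4106, -0.0592, 0.1015]
tcp_rot: [1.738, 2.615, 0.001]
wrist_force: [-0.2, 0.5, 0.2]
width: 0.001
grip_force: 0.0
```

Run:
```python
from h import *
t=np.radians(22.8)
go(.4634-.131*np.sin(t),-.19+.131*np.cos(t),.1,22.8)
```

```text
tcp [ 0.4106 -0.0592  0.1015] ty ang 22.79 tz [ 0.002 -0.    -1.   ] F [-0.2  0.5  0.2] w 0.001 g 0.0 t 17.02
turn first then shift units [-0.333 -0.067  0.05 ] | shift first [-0.333 -0.067  0.05 ] turn units -0.002
```

jog_arm --increments '[[[-0.1,-0.03,0,0,0,0,-1],[-0.1,0,0,0,0,0,-1],[-0.05,0,0,0,0,0,-1],[-0.05,0,0,0,0,0,-1],[0,0,0,0,0,0,-1]]]'

```text
time: 17.43
tool_pos: [0.4126, -0.0678, 0.1007]
tcp_rot: [1.738, 2.616, 0.0]
wrist_force: [0.2, 1.5, -0.6]
width: 0.002
grip_force: 0.0
```

jog_arm --increments '[[[-0.05,0,0,0,0,0,-1],[-0.05,0,0,0,0,0,-1],[0,0,0,0,0,0,-1],[0,0,0,0,0,0,-1],[0,0,0,0,0,0,-1]]]'

```text
time: 17.85
tool_pos: [0.4132, -0.0697, 0.1004]
tcp_rot: [-1.738, -2.615, -0.001]
wrist_force: [-1.5, 3.5, 4.0]
width: -0.005
grip_force: 2.6
```

Contact. I'll push a little more, then check.

jog_arm --increments '[[[-0.04,0,0,0,0,0,-1],[-0.04,0,0,0,0,0,-1],[-0.04,0,0,0,0,0,-1],[0,0,0,0,0,0,-1],[0,0,0,0,0,0,-1]]]'

```text
time: 18.27
tool_pos: [0.4134, -0.0701, 0.1005]
tcp_rot: [-1.737, -2.608, -0.006]
wrist_force: [-5.9, 20.5, 11.9]
width: 0.001
grip_force: 10.6
```

jog_arm --increments '[[[-0.04,0,0,0,0,0,-1],[-0.04,0,0,0,0,0,-1],[0,0,0,0,0,0,-1],[0,0,0,0,0,0,-1],[0,0,0,0,0,0,-1]]]'

```text
time: 18.68
tool_pos: [0.4135, -0.0704, 0.1005]
tcp_rot: [-1.737, -2.604, -0.009]
wrist_force: [-7.0, 31.4, 18.9]
width: -0.002
grip_force: 15.7
```

jog_arm --increments '[[[0.2,0,0,0,0,0,-1],[0.3,0,0,0,0,0,-1],[0,0,-0.6,0,0,0,1],[0,0,-0.8,0,0,0,1],[0,0,-0.8,0,0,0,1]]]'

```text
time: 19.1
tool_pos: [0.4091, -0.0618, 0.1663]
tcp_rot: [-1.737, -2.616, 0.002]
wrist_force: [0.3, -0.4, -0.5]
width: 0.419
grip_force: 0.0
```

jog_arm --increments '[[[0.5,0.3,-0.8,0,0,0,1],[0.65,0.4,-0.8,0,0,0,1],[0.65,0.4,-0.6,0,0,0,1],[0.65,0.4,-0.2,0,0,0,1],[0.65,0.4,0,0,0,0,1]]]'

```text
time: 19.52
tool_pos: [0.4282, 0.0466, 0.2413]
tcp_rot: [1.736, 2.612, 0.004]
wrist_force: [-0.4, 0.0, -0.5]
width: 1.003
grip_force: 0.0
```

jog_arm --increments '[[[0.65,0.4,0,0,0,0,1],[0.65,0.4,0,0,0,0,1],[0.2,0.5,0,0,0,0,1],[0,0.2,0,0,0,0,1],[0,0,0,0,0,0,1]]]'

```text
time: 19.93
tool_pos: [0.4515, 0.1052, 0.2385]
tcp_rot: [1.735, 2.617, -0.0]
wrist_force: [-0.9, 0.4, 0.1]
width: 0.998
grip_force: 0.0
```

Run:
```python
from h import *
s,R=tool()
im,X=cloud('wrist')
hsv=cv2.cvtColor(im,cv2.COLOR_BGR2HSV)
m=(np.hypot(X[...,0]-.440,X[...,1]-.105)<.05)&(X[...,2]>.03)&(X[...,2]<.06)
P=X[m]; 
zt=np.percentile(P[:,2],95); T=P[P[:,2]>zt-.006]
(c,r)=cv2.minEnclosingCircle((T[:,:2]*1000).astype(np.float32))
rc=cv2.minAreaRect((T[:,:2]*1000).astype(np.float32))
print('pot n',len(T),'ztop',zt.round(4),'circ',np.round(c,1),round(r,1),'rect',np.round(rc[0],1),np.round(rc[1],1))
c=np.array(rc[0])/1000
go(c[0],c[1],.12,22.8)
cv2.imwrite('pics/w5.png',im)
fi,fX=cloud('top'); pair('top',fi,fX)
```

```text
tcp [0.4515 0.1052 0.2385] ty ang 22.91 tz [ 0.001 -0.001 -1.   ] F [-0.9  0.4  0.1] w 0.998 g 0.0 t 19.93
pot n 3849 ztop 0.0407 circ [440.  106.5] 29.8 rect [439.8 106.6] [58.7 58.6]
tcp [0.4508 0.1045 0.2383] ty ang 22.85 tz [-0.    -0.001 -1.   ] F [-0.4  0.1  0.1] w 1.002 g 0.0 t 19.98
turn first then shift units [ 0.208 -0.308  3.943] | shift first [ 0.208 -0.308  3.943] turn units 0.009
riser n 413 c [ 0.4635 -0.1903] yaw 23.04 zc 0.0595 len 0.0681 lat [-0.0285  0.0305] rms 0.0021
riser n 421 c [ 0.4322 -0.1169] yaw 25.69 zc 0.0596 len 0.0683 lat [-0.029   0.0302] rms 0.0022
top lateral loose-fixed mm -0.28
```

View pics/w5.png

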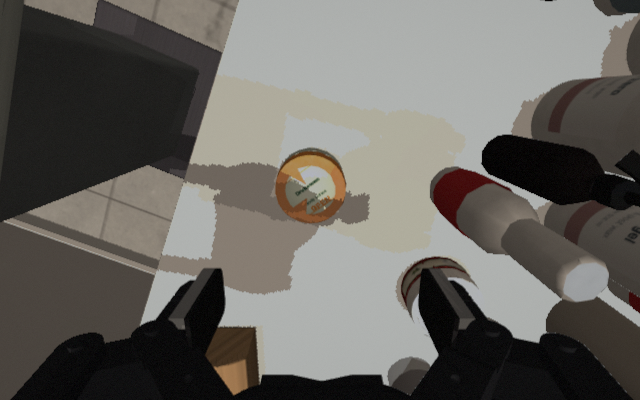

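The small pot is centred at (311,185), 59 mm across, and clear for the fingers. I'll descend and grip it gently.

jog_arm --increments '[[[0.1,-0.14,0.4,0,0,0,1],[0.11,-0.13,0.6,0,0,0,1],[0,0,0.7,0,0,0,1],[0,0,0.7,0,0,0,1],[0,0,0.7,0,0,0,1]]]'

```text
time: 20.45
tool_pos: [0.4393, 0.1065, 0.1438]
tcp_rot: [-1.74, -2.616, 0.001]
wrist_force: [0.4, 0.0, -0.0]
width: 1.001
grip_force: 0.0
```

jog_arm --increments '[[[0,0,0.7,0,0,0,1],[0,0,0.6,0,0,0,1],[0,0,0.5,0,0,0,1],[0,0,0.3,0,0,0,1],[0,0,0,0,0,0,1]]]'

```text
time: 20.87
tool_pos: [0.4379, 0.1063, 0.0799]
tcp_rot: [-1.738, -2.613, 0.006]
wrist_force: [0.4, -0.8, 0.3]
width: 1.003
grip_force: 0.0
```

jog_arm --increments '[[[0,0,0,0,0,0,1],[0,0,0,0,0,0,1],[0,0,0,0,0,0,1],[0,0,0,0,0,0,1],[0,0,0,0,0,0,1]]]'

```text
time: 21.28
tool_pos: [0.4413, 0.1076, 0.0833]
tcp_rot: [1.737, 2.616, 0.002]
wrist_force: [1.0, -1.0, 0.6]
width: 1.003
grip_force: 0.0
```

Run:
```python
from h import *
go(.4398+.001,.1066,.076,22.8)
```

```text
tcp [0.4413 0.1076 0.0833] ty ang 22.82 tz [ 0.002  0.    -1.   ] F [ 1.  -1.   0.6] w 1.003 g 0.0 t 21.28
turn first then shift units [-0.024 -0.029  0.245] | shift first [-0.024 -0.029  0.245] turn units 0.003
```

jog_arm --increments '[[[0,-0.02,0.1,0,0,0,1],[0,0,0.1,0,0,0,1],[0,0,0,0,0,0,1],[0,0,0,0,0,0,-1],[0,0,0,0,0,0,-1]]]' --force 25

```text
time: 21.7
tool_pos: [0.44, 0.1072, 0.0763]
tcp_rot: [-1.738, -2.617, 0.0]
wrist_force: [0.0, 0.1, -1.1]
width: 0.749
grip_force: 0.0
```

jog_arm --increments '[[[0,0,0,0,0,0,-1],[0,0,0,0,0,0,-1],[0,0,0,0,0,0,-1],[0,0,0,0,0,0,-1],[0,0,0,0,0,0,-1]]]'

```text
time: 22.12
tool_pos: [0.4402, 0.1073, 0.0766]
tcp_rot: [1.738, 2.617, 0.0]
wrist_force: [-0.1, -0.4, 0.5]
width: 0.689
grip_force: 27.1
```

Run:
```python
from h import *
go(.4478+.0010,-.1532+.0004,.0766+.062,22.8)
```

```text
tcp [0.4402 0.1073 0.0766] ty ang 22.81 tz [ 0.  0. -1.] F [-0.1 -0.4  0.5] w 0.689 g 27.1 t 22.12
turn first then shift units [-8.102 -3.095 -2.068] | shift first [-8.101 -3.097 -2.068] turn units 0.002
```

jog_arm --increments '[[[0,0,-0.4,0,0,0,-1],[0,0,-0.7,0,0,0,-1],[0,0,-0.8,0,0,0,-1],[0,0,-0.8,0,0,0,-1],[-0.3,-0.1,-0.8,0,0,0,-1]]]'

```text
time: 22.53
tool_pos: [0.4402, 0.0984, 0.1821]
tcp_rot: [-1.736, -2.617, 0.0]
wrist_force: [0.8, 0.3, -0.7]
width: 0.701
grip_force: 27.4
```

jog_arm --increments '[[[-0.65,-0.25,-0.5,0,0,0,-1],[-0.7,-0.27,0,0,0,0,-1],[-0.7,-0.27,0,0,0,0,-1],[-0.7,-0.27,0,0,0,0,-1],[-0.7,-0.27,0,0,0,0,-1]]]'

```text
time: 22.95
tool_pos: [0.4438, -0.0141, 0.1964]
tcp_rot: [1.738, 2.617, -0.0]
wrist_force: [0.7, 0.3, -0.6]
width: 0.699
grip_force: 27.5
```

jog_arm --increments '[[[-0.7,-0.27,0,0,0,0,-1],[-0.7,-0.27,0,0,0,0,-1],[-0.7,-0.27,0,0,0,0,-1],[-0.7,-0.27,0,0,0,0,-1],[-0.7,-0.27,0,0,0,0,-1]]]'

```text
time: 23.37
tool_pos: [0.447, -0.1266, 0.1961]
tcp_rot: [-1.738, -2.616, 0.0]
wrist_force: [-0.1, -0.3, -2.1]
width: 0.698
grip_force: 27.5
```

jog_arm --increments '[[[-0.6,-0.22,0,0,0,0,-1],[-0.25,-0.1,0,0,0,0,-1],[0,0,0,0,0,0,-1],[0,0,0,0,0,0,-1],[0,0,0,0,0,0,-1]]]'

```text
time: 23.78
tool_pos: [0.4483, -0.1519, 0.1961]
tcp_rot: [-1.737, -2.616, -0.0]
wrist_force: [0.3, 0.3, -0.6]
width: 0.699
grip_force: 27.5
```

Run:
```python
from h import *
go(.4478+.0010,-.1532+.0004,.142,22.8)
```

```text
tcp [ 0.4483 -0.1519  0.1961] ty ang 22.83 tz [-0.001  0.001 -1.   ] F [ 0.3  0.3 -0.6] w 0.699 g 27.5 t 23.78
turn first then shift units [-0.036  0.005  1.805] | shift first [-0.036  0.005  1.805] turn units 0.005
```

jog_arm --increments '[[[-0.02,0,0.4,0,0,0,-1],[0,0,0.5,0,0,0,-1],[0,0,0.5,0,0,0,-1],[0,0,0.4,0,0,0,-1],[0,0,0,0,0,0,-1]]]'

```text
time: 24.2
tool_pos: [0.4468, -0.1514, 0.1399]
tcp_rot: [-1.733, -2.614, 0.001]
wrist_force: [-0.3, -0.1, -1.3]
width: 0.695
grip_force: 27.5
```

jog_arm --increments '[[[0,0,0,0,0,0,-1],[0,0,0,0,0,0,-1],[0,0,0,0,0,0,-1],[0,0,0,0,0,0,-1],[0,0,0,0,0,0,-1]]]'

```text
time: 24.62
tool_pos: [0.4494, -0.1535, 0.1433]
tcp_rot: [1.737, 2.616, 0.0]
wrist_force: [0.4, 0.2, -1.8]
width: 0.696
grip_force: 27.5
```

Run:
```python
from h import *
go(.4478+.0010,-.1532+.0008,.137,22.8)
```

```text
tcp [ 0.4494 -0.1535  0.1433] ty ang 22.82 tz [ 0.001 -0.001 -1.   ] F [ 0.4  0.2 -1.8] w 0.696 g 27.5 t 24.62
turn first then shift units [ 0.042 -0.003  0.211] | shift first [ 0.042 -0.003  0.211] turn units 0.003
```

jog_arm --increments '[[[0.04,0,0.07,0,0,0,-1],[0,0,0.07,0,0,0,-1],[0,0,0.03,0,0,0,-1],[0,0,0,0,0,0,-1],[0,0,0,0,0,0,-1]]]'

```text
time: 25.03
tool_pos: [0.4482, -0.1522, 0.1372]
tcp_rot: [-1.738, -2.616, 0.0]
wrist_force: [0.4, 0.2, -0.3]
width: 0.7
grip_force: 27.5
```

jog_arm --increments '[[[0,0,0.03,0,0,0,-1],[0,0,0,0,0,0,-1],[0,0,0,0,0,0,-1],[0,0,0,0,0,0,-1],[0,0,0,0,0,0,-1]]]'

```text
time: 25.45
tool_pos: [0.4484, -0.1523, 0.1365]
tcp_rot: [1.738, 2.617, 0.0]
wrist_force: [0.0, 0.2, -0.8]
width: 0.704
grip_force: 27.6
```

Run:
```python
from h import *
go(.4478+.0010,-.1532+.0008,.1366,22.8)
```

```text
tcp [ 0.4484 -0.1523  0.1365] ty ang 22.81 tz [ 0. -0. -1.] F [ 0.   0.2 -0.8] w 0.704 g 27.6 t 25.45
turn first then shift units [-0.008  0.011 -0.003] | shift first [-0.008  0.011 -0.003] turn units 0.002
```

jog_arm --increments '[[[0,0.01,0.02,0,0,0,-1],[0,0,0,0,0,0,-1],[0,0,0,0,0,0,-1],[0,0,0,0,0,0,-1],[0,0,0,0,0,0,-1]]]'

```text
time: 25.87
tool_pos: [0.4485, -0.1523, 0.1364]
tcp_rot: [-1.738, -2.617, 0.001]
wrist_force: [-2.6, 1.0, 6.2]
width: 0.694
grip_force: 28.0
```

jog_arm --increments '[[[0,0,0.02,0,0,0,-1],[0,0,0,0,0,0,-1],[0,0,0,0,0,0,-1],[0,0,0,0,0,0,-1],[0,0,0,0,0,0,-1]]]'

```text
time: 26.28
tool_pos: [0.4486, -0.1523, 0.1364]
tcp_rot: [-1.738, -2.617, 0.001]
wrist_force: [-4.7, -0.0, 9.7]
width: 0.696
grip_force: 28.5
```

Run:
```python
from h import *
go(.4478+.0010,-.1532+.0008,.1366,22.8)
```

```text
tcp [ 0.4486 -0.1523  0.1364] ty ang 22.83 tz [-0. -0. -1.] F [-4.7 -0.   9.7] w 0.696 g 28.5 t 26.28
turn first then shift units [-0.005  0.005 -0.008] | shift first [-0.005  0.005 -0.008] turn units 0.005
```

jog_arm --increments '[[[0,0,-0.03,0,0,0,-1],[0,0,0,0,0,0,-1],[0,0,0,0,0,0,-1],[0,0,0,0,0,0,-1],[0,0,0,0,0,0,-1]]]' --force 20

```text
time: 26.7
tool_pos: [0.4489, -0.1523, 0.1364]
tcp_rot: [1.738, 2.616, 0.0]
wrist_force: [-0.2, 0.4, 2.9]
width: 0.697
grip_force: 27.7
```

jog_arm --increments '[[[0,0,0,0,0,0,0.4],[0,0,0,0,0,0,0.43],[0,0,0,0,0,0,0.46],[0,0,0,0,0,0,0.5],[0,0,0,0,0,0,0.55]]]'

```text
time: 27.12
tool_pos: [0.4484, -0.152, 0.1358]
tcp_rot: [-1.738, -2.616, 0.0]
wrist_force: [0.1, 0.3, 0.6]
width: 0.773
grip_force: 0.0
```

jog_arm --increments '[[[0,0,0,0,0,0,0.65],[0,0,0,0,0,0,0.8],[0,0,0,0,0,0,1],[0,0,0,0,0,0,1],[0,0,0,0,0,0,1]]]'

```text
time: 27.53
tool_pos: [0.4487, -0.1522, 0.1362]
tcp_rot: [1.738, 2.617, 0.0]
wrist_force: [-0.3, -0.0, -0.9]
width: 1.0
grip_force: 0.0
```

Run:
```python
from h import *
tool(); im,X=cloud('wrist'); cv2.imwrite('pics/w6.png',im)
```

```text
tcp [ 0.4487 -0.1522  0.1362] ty ang 22.82 tz [ 0. -0. -1.] F [-0.3 -0.  -0.9] w 1.0 g 0.0 t 27.53
```

View pics/w6.png

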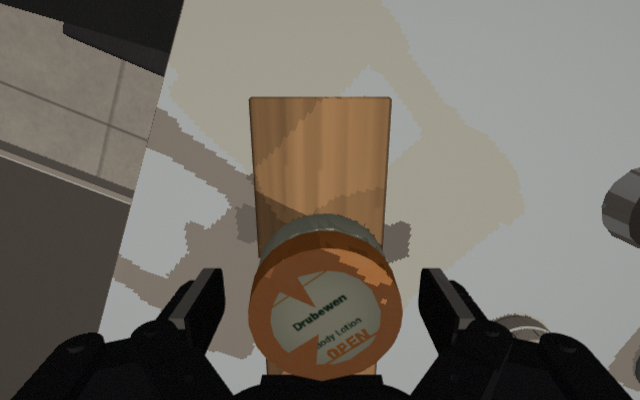

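The pot stands on the crown (lid centre ≈ (325,313)) with the fingers clear on both sides. I'll rise straight up and measure its tilt and centring.

jog_arm --increments '[[[0,0,-0.2,0,0,0,1],[0,0,-0.4,0,0,0,1],[0,0,-0.6,0,0,0,1],[0,0,-0.8,0,0,0,1],[0,0,-0.8,0,0,0,1]]]'

```text
time: 28.0
tool_pos: [0.4481, -0.152, 0.2209]
tcp_rot: [-1.737, -2.616, 0.0]
wrist_force: [0.4, -0.7, 0.4]
width: 1.002
grip_force: 0.0
```

jog_arm --increments '[[[0,0,-0.8,0,0,0,1],[0,0,-0.5,0,0,0,1],[0,0,0,0,0,0,1],[0,0,0,0,0,0,1],[0,0,0,0,0,0,1]]]'

```text
time: 28.42
tool_pos: [0.4481, -0.1519, 0.2584]
tcp_rot: [-1.738, -2.616, 0.0]
wrist_force: [-0.5, -0.1, -0.9]
width: 1.001
grip_force: 0.0
```

Run:
```python
from h import *
tool(); im,X=cloud('wrist'); np.savez('w7.npz',im=im,X=X)
t=np.radians(22.8); n=np.array([np.cos(t),np.sin(t)]); ax=np.array([-np.sin(t),np.cos(t)]); J=np.array([.4478,-.1532])
m=(np.hypot(X[...,0]-J[0],X[...,1]-J[1])<.045)&(X[...,2]>.091)&(X[...,2]<.115)
P=X[m]; r=cv2.minAreaRect((P[:,:2]*1000).astype(np.float32)); c=np.array(r[0])/1000
D=P[:,:2]-c; k=np.hypot(*D.T)<.024
A=np.c_[D[k]@n,D[k]@ax,np.ones(k.sum())]; q=np.linalg.lstsq(A,P[k,2],rcond=None)[0]
print('lid c-J: lat %.4f along %.4f'%((c-J)@n,(c-J)@ax),np.round(r[1],1),'tilt deg lat,along',np.degrees(q[:2]).round(2),'z',q[2].round(4))
F=np.array([.4634,-.19])
for l in(.0,.08):
    riser(im,X,*(F+l*ax),23,rad=.036 if l else .03)
e=[riser(im,X,*(F+(l)*ax),23,rad=.025,zmin=.051)[0] for l in(-.02,.10)]
print('lateral',(e[1]-e[0])@n)
im2,X2=cloud('scene'); cv2.imwrite('pics/s2.png',cv2.resize(im2[120:290,270:470],None,fx=3.5,fy=3.5,interpolation=cv2.INTER_CUBIC))
```

```text
tcp [ 0.4481 -0.1519  0.2584] ty ang 22.81 tz [-0.001  0.    -1.   ] F [-0.5 -0.1 -0.9] w 1.001 g 0.0 t 28.42
lid c-J: lat 0.0018 along -0.0002 [57.7 59.6] tilt deg lat,along [-2.21 -0.04] z 0.0995
riser n 1314 c [ 0.4684 -0.2019] yaw 23.1 zc 0.0614 len 0.0318 lat [-0.0293  0.0288] rms 0.0006
riser n 4684 c [ 0.4292 -0.1103] yaw 22.94 zc 0.0615 len 0.0565 lat [-0.0311  0.0312] rms 0.0011
riser n 1682 c [ 0.472  -0.2104] yaw 23.36 zc 0.0614 len 0.0339 lat [-0.0236  0.0237] rms 0.0006
riser n 3062 c [ 0.4249 -0.1002] yaw 22.61 zc 0.0615 len 0.0432 lat [-0.0232  0.0243] rms 0.0007
lateral -0.000712364071223257
```

View pics/s2.png

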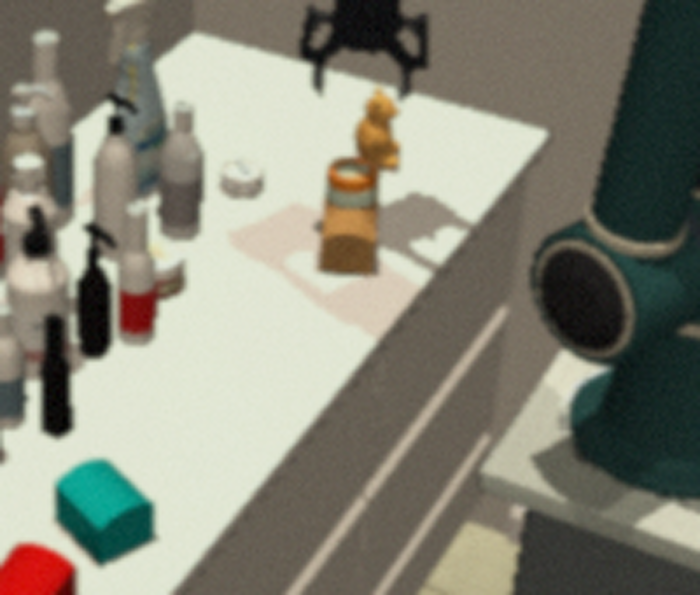

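The pot stands on the joint, the bear and timer are untouched, and the turquoise and red blocks haven't moved. It's tilted about 2.2° though, which puts it roughly 1.1 mm too far toward +x'. I'll mend that.

jog_arm --increments '[[[0,-0.037,0.4,0,0,0,1],[0,0,0.6,0,0,0,1],[0,0,0.6,0,0,0,1],[0,0,0.6,0,0,0,1],[0,0,0.6,0,0,0,1]]]'

```text
time: 28.93
tool_pos: [0.4465, -0.1522, 0.1725]
tcp_rot: [-1.737, -2.615, 0.001]
wrist_force: [-0.6, 0.1, 0.1]
width: 0.998
grip_force: 0.0
```

jog_arm --increments '[[[0,0,0.5,0,0,0,1],[0,0,0.4,0,0,0,1],[0,0,0.3,0,0,0,1],[0,0,0,0,0,0,1],[0,0,0,0,0,0,1]]]'

```text
time: 29.35
tool_pos: [0.4467, -0.1523, 0.1379]
tcp_rot: [-1.737, -2.615, 0.001]
wrist_force: [0.4, -0.8, 0.1]
width: 1.003
grip_force: 0.0
```

jog_arm --increments '[[[0,0,0,0,0,0,1],[0,0,0,0,0,0,1],[0,0,0,0,0,0,1],[0,0,0,0,0,0,1],[0,0,0,0,0,0,1]]]'

```text
time: 29.77
tool_pos: [0.448, -0.1527, 0.1398]
tcp_rot: [1.738, 2.616, 0.0]
wrist_force: [0.1, 0.9, 0.0]
width: 1.0
grip_force: 0.0
```

Run:
```python
from h import *
go(.4488-.0010,-.1522-.0004,.1375,22.8)
```

```text
tcp [ 0.448  -0.1527  0.1398] ty ang 22.81 tz [ 0.001 -0.    -1.   ] F [0.1 0.9 0. ] w 1.0 g 0.0 t 29.77
turn first then shift units [ 0.006 -0.004  0.076] | shift first [ 0.006 -0.004  0.076] turn units 0.002
```

jog_arm --increments '[[[0,-0.004,0.08,0,0,0,1],[0,0,0,0,0,0,1],[0,0,0,0,0,0,0.6],[0,0,0,0,0,0,0.5],[0,0,0,0,0,0,0.42]]]' --force 20

```text
time: 30.18
tool_pos: [0.4477, -0.1526, 0.1368]
tcp_rot: [1.738, 2.617, 0.0]
wrist_force: [0.8, 1.0, -0.7]
width: 0.708
grip_force: 0.2
```

jog_arm --increments '[[[0,0,0,0,0,0,0.38],[0,0,0,0,0,0,0.3],[0,0,0,0,0,0,-1],[0,0,0,0,0,0,-1],[0,0,0,0,0,0,-1]]]'

```text
time: 30.6
tool_pos: [0.4477, -0.1527, 0.137]
tcp_rot: [1.738, 2.617, 0.0]
wrist_force: [-0.6, 1.1, 2.4]
width: 0.698
grip_force: 21.5
```

Run:
```python
from h import *
go(.4488-.0010,-.1522-.0004,.1366,22.8)
```

```text
tcp [ 0.4477 -0.1527  0.137 ] ty ang 22.81 tz [ 0. -0. -1.] F [-0.6  1.1  2.4] w 0.698 g 21.5 t 30.6
turn first then shift units [0.001 0.005 0.014] | shift first [0.001 0.005 0.014] turn units 0.002
```

Held centred with about 2 N of support. Now I'll release slowly, rise and measure.

jog_arm --increments '[[[0,0,0,0,0,0,0.4],[0,0,0,0,0,0,0.43],[0,0,0,0,0,0,0.46],[0,0,0,0,0,0,0.5],[0,0,0,0,0,0,0.55]]]'

```text
time: 31.02
tool_pos: [0.4473, -0.1526, 0.1365]
tcp_rot: [-1.738, -2.616, 0.0]
wrist_force: [0.3, -0.7, -0.9]
width: 0.776
grip_force: 0.0
```

jog_arm --increments '[[[0,0,0,0,0,0,0.65],[0,0,0,0,0,0,0.8],[0,0,0,0,0,0,1],[0,0,0,0,0,0,1],[0,0,0,0,0,0,1]]]'

```text
time: 31.43
tool_pos: [0.4475, -0.1527, 0.1368]
tcp_rot: [1.738, 2.617, 0.0]
wrist_force: [-0.6, -0.2, 0.4]
width: 1.001
grip_force: 0.0
```

jog_arm --increments '[[[0,0,-0.2,0,0,0,1],[0,0,-0.4,0,0,0,1],[0,0,-0.6,0,0,0,1],[0,0,-0.8,0,0,0,1],[0,0,-0.8,0,0,0,1]]]'

```text
time: 31.85
tool_pos: [0.447, -0.1524, 0.2215]
tcp_rot: [-1.737, -2.616, 0.0]
wrist_force: [0.9, -0.2, -0.9]
width: 0.999
grip_force: 0.0
```

jog_arm --increments '[[[0,0,-0.8,0,0,0,1],[0,0,-0.5,0,0,0,1],[0,0,0,0,0,0,1],[0,0,0,0,0,0,1],[0,0,0,0,0,0,1]]]'

```text
time: 32.27
tool_pos: [0.447, -0.1524, 0.259]
tcp_rot: [-1.738, -2.616, 0.0]
wrist_force: [-0.2, 0.5, -0.9]
width: 0.998
grip_force: 0.0
```

Run:
```python
from h import *
tool(); im,X=cloud('wrist'); np.savez('w8.npz',im=im,X=X)
t=np.radians(22.8); n=np.array([np.cos(t),np.sin(t)]); ax=np.array([-np.sin(t),np.cos(t)]); J=np.array([.4478,-.1532])
m=(np.hypot(X[...,0]-J[0],X[...,1]-J[1])<.045)&(X[...,2]>.091)&(X[...,2]<.115)
P=X[m]; r=cv2.minAreaRect((P[:,:2]*1000).astype(np.float32)); c=np.array(r[0])/1000
D=P[:,:2]-c; k=np.hypot(*D.T)<.024
A=np.c_[D[k]@n,D[k]@ax,np.ones(k.sum())]; q=np.linalg.lstsq(A,P[k,2],rcond=None)[0]
print('lid c-J: lat %.4f along %.4f'%((c-J)@n,(c-J)@ax),np.round(r[1],1),'tilt deg lat,along',np.degrees(q[:2]).round(2),'z',q[2].round(4))
e=[riser(im,X,*(np.array([.4634,-.19])+l*ax),23,rad=.025,zmin=.051)[0] for l in(-.02,.10)]
print('lateral',(e[1]-e[0])@n)
f=np.load('top0.npz')['X']; im2,X2=cloud('top')
for nm,u,v,rr,z in(('timer',413,177,14,.02),('potL',336,181,16,.03),('bear',465,214,16,.06)):
    for Y in(f,X2):
        Q=Y[v-rr:v+rr,u-rr:u+rr].reshape(-1,3); print(nm,Q[Q[:,2]>z].mean(0).round(4))
```

```text
tcp [ 0.447  -0.1524  0.259 ] ty ang 22.82 tz [-0.001  0.    -1.   ] F [-0.2  0.5 -0.9] w 0.998 g 0.0 t 32.27
lid c-J: lat 0.0006 along -0.0001 [58.8 59.2] tilt deg lat,along [-1.57 -0.  ] z 0.0995
riser n 1674 c [ 0.4721 -0.2106] yaw 22.36 zc 0.0614 len 0.0336 lat [-0.0238  0.0239] rms 0.0006
riser n 3034 c [ 0.4249 -0.1001] yaw 23.02 zc 0.0615 len 0.0431 lat [-0.0229  0.0246] rms 0.0007
lateral -0.0006862792194799597
timer [ 0.6129 -0.1855  0.0282]
timer [ 0.613  -0.1854  0.0281]
potL [0.5983 0.0511 0.0418]
potL [0.5986 0.0512 0.0418]
bear [ 0.4979 -0.3347  0.0867]
bear [ 0.4629 -0.1528  0.5652]
```

Run:
```python
from h import *
t=np.radians(22.8); n=np.array([np.cos(t),np.sin(t)]); ax=np.array([-np.sin(t),np.cos(t)]); J=np.array([.4478,-.1532])
for w in('w7','w8'):
    X=np.load(w+'.npz')['X']; D=X[...,:2]-J
    m=(abs(X[...,2])<.006)&(np.hypot(D[...,0],D[...,1])<.12)
    P=X[m]; d=P[:,:2]-J
    q=np.linalg.lstsq(np.c_[d@n,d@ax,np.ones(len(d))],P[:,2],rcond=None)[0]
    print(w,'table tilt',np.degrees(q[:2]).round(2),q[2].round(4))
    m=(np.hypot(D[...,0],D[...,1])<.045)&(X[...,2]>.091)&(X[...,2]<.115)
    P=X[m]; c=np.array(cv2.minAreaRect((P[:,:2]*1000).astype(np.float32))[0])/1000; d=P[:,:2]-c
    for rr in(.015,.02,.024,.027):
        k=np.hypot(*d.T)<rr; A=np.c_[d[k]@n,d[k]@ax,np.ones(k.sum())]
        q=np.linalg.lstsq(A,P[k,2],rcond=None)[0]; print(rr,np.degrees(q[:2]).round(2))
```

```text
w7 table tilt [0.03 0.02] 0.0015
0.015 [-2.13  0.11]
0.02 [-2.07 -0.02]
0.024 [-2.21 -0.04]
0.027 [-2.15 -0.07]
w8 table tilt [0.03 0.01] 0.0015
0.015 [-1.67  0.11]
0.02 [-1.42  0.03]
0.024 [-1.57 -0.  ]
0.027 [-1.59  0.  ]
```

The tilt is real at about 1.5°. The camera's reading of the table plane is flat. There's ample time, so I'll make one more trim of about 0.8 mm.

jog_arm --increments '[[[0,-0.027,0.4,0,0,0,1],[0,0,0.6,0,0,0,1],[0,0,0.6,0,0,0,1],[0,0,0.6,0,0,0,1],[0,0,0.6,0,0,0,1]]]'

```text
time: 32.78
tool_pos: [0.4457, -0.1526, 0.1731]
tcp_rot: [-1.737, -2.615, 0.001]
wrist_force: [-0.8, 1.4, 0.4]
width: 0.999
grip_force: 0.0
```

jog_arm --increments '[[[0,0,0.5,0,0,0,1],[0,0,0.4,0,0,0,1],[0,0,0.3,0,0,0,1],[0,0,0,0,0,0,1],[0,0,0,0,0,0,1]]]'

```text
time: 33.2
tool_pos: [0.4459, -0.1526, 0.1385]
tcp_rot: [-1.737, -2.615, 0.001]
wrist_force: [0.9, -0.4, -0.1]
width: 1.001
grip_force: 0.0
```

jog_arm --increments '[[[0,0,0,0,0,0,1],[0,0,0,0,0,0,1],[0,0,0,0,0,0,1],[0,0,0,0,0,0,1],[0,0,0,0,0,0,1]]]'

```text
time: 33.62
tool_pos: [0.4471, -0.1531, 0.1404]
tcp_rot: [1.738, 2.616, 0.0]
wrist_force: [0.2, 0.3, 0.4]
width: 1.0
grip_force: 0.0
```

Run:
```python
from h import *
go(.4476-.0008,-.1527-.0003,.1368,22.8)
```

```text
tcp [ 0.4471 -0.1531  0.1404] ty ang 22.81 tz [ 0.001 -0.    -1.   ] F [0.2 0.3 0.4] w 1.0 g 0.0 t 33.62
turn first then shift units [ 0.008 -0.009  0.12 ] | shift first [ 0.008 -0.009  0.12 ] turn units 0.002
```

jog_arm --increments '[[[0,-0.005,0.11,0,0,0,1],[0,0,0,0,0,0,1],[0,0,0,0,0,0,0.6],[0,0,0,0,0,0,0.5],[0,0,0,0,0,0,0.42]]]'

```text
time: 34.03
tool_pos: [0.4468, -0.153, 0.1365]
tcp_rot: [1.738, 2.617, 0.0]
wrist_force: [-0.3, 0.1, 0.2]
width: 0.707
grip_force: 0.2
```

jog_arm --increments '[[[0,0,0,0,0,0,0.38],[0,0,0,0,0,0,0.3],[0,0,0,0,0,0,-1],[0,0,0,0,0,0,-1],[0,0,0,0,0,0,-1]]]'

```text
time: 34.45
tool_pos: [0.4468, -0.153, 0.1367]
tcp_rot: [1.738, 2.617, 0.0]
wrist_force: [-0.6, 0.4, 3.4]
width: 0.697
grip_force: 21.5
```

Run:
```python
from h import *
go(.4476-.0008,-.1527-.0003,.1366,22.8)
```

```text
tcp [ 0.4468 -0.153   0.1367] ty ang 22.81 tz [ 0. -0. -1.] F [-0.6  0.4  3.4] w 0.697 g 21.5 t 34.45
turn first then shift units [0.001 0.    0.003] | shift first [0.001 0.    0.003] turn units 0.002
```

jog_arm --increments '[[[0,0,0,0,0,0,0.4],[0,0,0,0,0,0,0.43],[0,0,0,0,0,0,0.46],[0,0,0,0,0,0,0.5],[0,0,0,0,0,0,0.55]]]'

```text
time: 34.87
tool_pos: [0.4464, -0.153, 0.1362]
tcp_rot: [-1.738, -2.617, 0.0]
wrist_force: [-0.1, 0.7, 0.1]
width: 0.774
grip_force: 0.0
```

jog_arm --increments '[[[0,0,0,0,0,0,0.65],[0,0,0,0,0,0,0.8],[0,0,0,0,0,0,1],[0,0,0,0,0,0,1],[0,0,0,0,0,0,1]]]'

```text
time: 35.28
tool_pos: [0.4466, -0.153, 0.1365]
tcp_rot: [1.738, 2.617, -0.0]
wrist_force: [0.1, 0.2, -0.9]
width: 1.002
grip_force: 0.0
```

jog_arm --increments '[[[0,0,-0.2,0,0,0,1],[0,0,-0.4,0,0,0,1],[0,0,-0.6,0,0,0,1],[0,0,-0.8,0,0,0,1],[0,0,-0.8,0,0,0,1]]]'

```text
time: 35.7
tool_pos: [0.4461, -0.1528, 0.2212]
tcp_rot: [-1.737, -2.616, 0.0]
wrist_force: [0.7, -0.6, 0.3]
width: 1.0
grip_force: 0.0
```

jog_arm --increments '[[[0,0,-0.8,0,0,0,1],[0,0,-0.5,0,0,0,1],[0,0,0,0,0,0,1],[0,0,0,0,0,0,1],[0,0,0,0,0,0,1]]]'

```text
time: 36.12
tool_pos: [0.4461, -0.1528, 0.2586]
tcp_rot: [-1.738, -2.616, 0.0]
wrist_force: [1.0, -0.6, 0.1]
width: 1.003
grip_force: 0.0
```

Run:
```python
from h import *
tool(); im,X=cloud('wrist')
t=np.radians(22.8); n=np.array([np.cos(t),np.sin(t)]); ax=np.array([-np.sin(t),np.cos(t)]); J=np.array([.4478,-.1532])
m=(np.hypot(X[...,0]-J[0],X[...,1]-J[1])<.045)&(X[...,2]>.091)&(X[...,2]<.115)
P=X[m]; r=cv2.minAreaRect((P[:,:2]*1000).astype(np.float32)); c=np.array(r[0])/1000
D=P[:,:2]-c; k=np.hypot(*D.T)<.024
q=np.linalg.lstsq(np.c_[D[k]@n,D[k]@ax,np.ones(k.sum())],P[k,2],rcond=None)[0]
print('lid c-J: lat %.4f along %.4f'%((c-J)@n,(c-J)@ax),'tilt',np.degrees(q[:2]).round(2),'z',q[2].round(4))
e=[riser(im,X,*(np.array([.4634,-.19])+l*ax),23,rad=.025,zmin=.051)[0] for l in(-.02,.10)]
print('lateral',(e[1]-e[0])@n)
cv2.imwrite('pics/w9.png',im)
```

```text
tcp [ 0.4461 -0.1528  0.2586] ty ang 22.81 tz [-0.001  0.    -1.   ] F [ 1.  -0.6  0.1] w 1.003 g 0.0 t 36.12
lid c-J: lat -0.0012 along -0.0002 tilt [-0.48  0.12] z 0.0995
riser n 1672 c [ 0.472  -0.2106] yaw 23.16 zc 0.0614 len 0.0338 lat [-0.0238  0.024 ] rms 0.0006
riser n 3051 c [ 0.4248 -0.1   ] yaw 22.61 zc 0.0615 len 0.0428 lat [-0.0231  0.0245] rms 0.0007
lateral -0.0006150216601638704
```

View pics/w9.png

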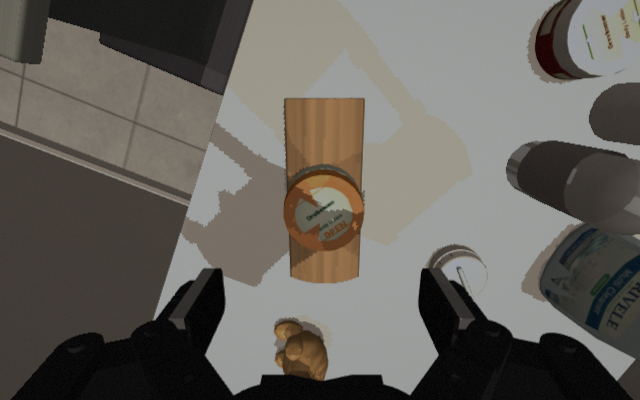

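The pot now sits level on the crown over the joint, with its lid at (324,211) and a tilt of about 0.5°. The risers are in line, and the bear (302,350) and timer (458,272) are where they were. Handing in.

```bash
python3 -c "
from h import *
print(bot.finish_job())"
```

```text
the job is handed in; nothing more can be done
None
```

The job is handed in: the loose riser is butted against the fixed one, about 0.6 mm out of line sideways, and the small pot stands released on the crown over the joint, tilted about 0.5°; the large pot and timer measured unmoved, and the bear looked unmoved in the pictures.

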